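# Unpack the finishing supplies into the bench rack in reverse order

## Robot

A 6-joint arm with a two-finger parallel gripper is mounted at the origin on the work surface. World frame = base frame: x ahead of the robot, y to its left, z up, the work surface at z = 0. Lengths are in m, angles in rad, forces in N, time in s.
With the tool pointing down it reaches from about 0.2 to 0.875 m from the base axis. Payload 3.4 kg.
Tool frame: the origin (TCP) lies midway between the tips of the shut fingers; the grasp point (between the pads) lies behind it (bot.hold_point_z is the z of the grasp point in the tool frame, in m); z points along the fingers, y is the line along which they close (so a half turn about z gives the same grasp; the last joint's range is limited). The gripper opens to 94 mm and grips with 3 to 60 N. Pads are 16 mm wide; open, the fingers measure 119 mm over their backs; the gripper's body (75 mm by 177 mm) begins 78 mm behind the grasp point.
Start: joints at [-1.398, 0.276, 1.505, -0, 1.361, -0.121], TCP at [0.167, -0.55, 0.205] pointing down, gripper open.
Joint ranges: [-2.89, 2.89], [-0.75, 2.08], [0.22, 2.7], [-1.18, 4.32], [0.11, 2.71], [-2.7, 2.7]. Speed limits (rad/s): [2.57, 2.57, 3.14, 3.14, 3.14, 3.14].

## Interface

Orientations are given as a unit quaternion [w, x, y, z].
In Python, from bench import monitor, vision, ticket, bot gives the robot as it stands. The module is installed in compiled form; this text tells all that it offers.
- The arm moves only by the tool play_rows, never from a script. Its argument "plan" is a list that holds one entry, the list of rows, each a list of 4 numbers: the shift along the tool's x, y, z in units of 40 mm (1.0 is 40 mm), then the turn about the tool's z in rad. In form: [[[tx, ty, tz, yaw], ...]]. A call has 1 to 10 rows; each row shifts and turns the commanded pose from where the row before left it, along the tool's axes as they then stand; what a row does not reach is not made up. A row lasts 1/8 s, in which the tool goes at most 62.5 mm and 10.7 degrees, less where a joint would pass 70% of its speed; a pose out of reach is approached as far as the arm can. A call is refused whole if a number of a shift passes 1 or a number of a turn 0.188, either way. A call with a gripper value outside its range is refused whole. "fingers" is the finger opening in mm, from 0 to 94, set as the call begins (left out, the last holds). The fingers move at their own pace and stop on an object; "newtons" is the grip in N (left out, the last holds). Time passes only in rows, so rows that do not move let the fingers close. It gives the time, the measured TCP pose, the force, the opening and the grip force at its end, in the units of the state.
- monitor.sense(): the state, without advancing time (a new reading comes with each control period).
- vision.capture(name): name is "side" or "top"; returns the picture (384x512x3 uint8, blue, green, red); there is no depth.
- vision.camera_params(name): a dict with "vfov" (degrees; the focal length in pixels is half the picture's height over the tangent of half this angle, whatever the lens; pixels are square), "cx", "cy" (the principal point, pixels), "rvec" (rotation vector, rad) and "tvec" (3), from world to camera coordinates, as OpenCV has them. Camera axes: x right, y down, z forward; pixel columns grow to the right and rows downward; lengths in m; the calibration is good to about 2 mm. A picture is of the moment at which its call begins. camera_params takes no time and is no camera call.
- ticket.hand_in(): hands the job in; it is judged then, once.
The state is a dict: "clock": time; "joint_positions": joint angles; "qd": joint speeds; "tau": joint torques, N m; "eef_pos": TCP position; "tcp_rot": TCP orientation; "force": force on the tool from outside, world axes, zero at the start; "torque": the same for the moment, N m; "opening": opening from 0.0 (shut) to 1.0 (fully open); "grasp_force": force on a finger pad.
Only numpy, scipy, OpenCV 4.12 (cv2) and the standard library are available. Lean on these libraries where they do the work, as an engineer would, in place of code of your own. Each camera call takes 0.05 s, during which the arm holds its last target. There are 200 camera calls.

## Task

Unpack the bottle, the jar, the oil tin and the spray can from the divided carton into the empty grey bench rack, one to a pocket and in reverse order, so that seen from the robot what stood at the carton's left end comes to the rack's right end, and so on along the row. Set each one down upright on the pocket's floor, do not drop it, and let go of it.

Things in the scene. Friction and masses are not known exactly. Their poses are not given: they have to be found in the camera images.
- carton: Open brown cardboard carton, fixed, in the left or right half of the work area: 89 mm (x) by 311 mm (y), 60 mm high, one row of four cells at y = -114, -38, 38, 114 mm; the things stand 7 mm above the table. Origin: centre of its underside, on the table; z up, y to the robot's left within 0.3 rad.
- rack: Grey plastic bench rack, fixed, empty at the start, in the other half: 84 mm (x) by 308 mm (y), 45 mm high. One row of four open pockets, 72 mm square, centres at x = 0, y = -114, -38, 38, 114 mm, floor 6 mm above the table, walls 4 mm thick. Origin: centre of its underside, on the table; z up, y to the robot's left within 0.3 rad.
- bottle: Round amber glass varnish bottle with a paper label and black screw cap: body 50 mm in diameter and straight up to 92 mm, shoulder and neck above, cap 30 mm in diameter, 140 mm tall in all, about 0.24 kg. Origin at the centre of its underside, z up along its axis.
- jar: Squat round glass jar with reddish-brown filling and a plain brass-coloured lid: 55 mm in diameter all the way up, 100 mm tall, the shortest of the four, about 0.28 kg. Origin at the centre of its underside, z up.
- tin: Flat-sided rectangular steel oil tin with a painted green band and a small black cap: 36 mm (its x) by 54 mm (its y), flat sides up to 112 mm, cap 16 mm in diameter to 126 mm set off-centre 13 mm towards its +y, about 0.25 kg. Origin at the centre of its underside, z up. At the start its x lies along the carton's x within 0.15 rad.
- spray: Slim aluminium spray can painted white with a round white cap: 44 mm in diameter and straight up to 112 mm, cap 34 mm in diameter, 146 mm tall in all, the tallest, about 0.22 kg. Origin at the centre of its underside, z up.
- cell_bottle: The cardboard cell of the carton in which the amber bottle stands at the start (it marks that thing's starting place and does not move). Open-topped square sleeve 76 x 76 mm outside, 70 mm inside, walls 3 mm thick and 56 mm high. Origin at the centre of its underside, 4 mm above the table; its floor is 3 mm thick; axes as the carton's.
- cell_jar: The cardboard cell of the carton in which the jar stands at the start (it marks that thing's starting place and does not move). Open-topped square sleeve 76 x 76 mm outside, 70 mm inside, walls 3 mm thick and 56 mm high. Origin at the centre of its underside, 4 mm above the table; its floor is 3 mm thick; axes as the carton's.
- cell_tin: The cardboard cell of the carton in which the oil tin stands at the start (it marks that thing's starting place and does not move). Open-topped square sleeve 76 x 76 mm outside, 70 mm inside, walls 3 mm thick and 56 mm high. Origin at the centre of its underside, 4 mm above the table; its floor is 3 mm thick; axes as the carton's.
- cell_spray: The cardboard cell of the carton in which the spray can stands at the start (it marks that thing's starting place and does not move). Open-topped square sleeve 76 x 76 mm outside, 70 mm inside, walls 3 mm thick and 56 mm high. Origin at the centre of its underside, 4 mm above the table; its floor is 3 mm thick; axes as the carton's.
Mind the look-alikes: they are no part of the job. Leave any pink or purple look-alike of the jar alone.

How it is judged:
By the outcome, as a careful person would: the job done as asked, in the order asked, and still so for the second after the job is handed in, with the robot touching nothing.
It also fails if it takes over 118 s, if anything falls off the work surface, if the arm or the gripper's body presses on something with over 40 N, if the wrist force passes 120 N, or if a joint passes its speed limit or range.

## Working session

There is one attempt and no reset: what is moved stays moved. The work goes in short steps, Python scripts to look and compute and a tool call to move; the robot and the scene stay as the last step left them, time stands still between calls to the robot, and variables do not carry over. Pictures are saved under pics/ and viewed, at most 14 in all, crops included, and the job is handed in when it is done.

Besides the shell and the picture viewer there is one more tool, called after "Emit:" in YAML: its name, and indented under it one key for each argument. play_rows: Moves the arm, as the interface text tells. Its arguments: {"type":"object","properties":{"plan":{"type":"array"},"fingers":{"type":"number"},"newtons":{"type":"number"}},"required":["plan"]}

```bash
mkdir -p pics; python3 - <<'E'
from bench import monitor, vision, bot
import cv2
print(monitor.sense(), bot.hold_point_z)
for n in("top","side"):
    print(n,vision.camera_params(n)); cv2.imwrite(f"pics/{n}0.png",vision.capture(n))
E
```

```text
{'clock': 0.0, 'joint_positions': array([-1.39800061e+00,  2.76605949e-01,  1.50609443e+00, -1.11953007e-05,
        1.36068719e+00, -1.20994595e-01]), 'qd': array([-0.0001686 ,  0.00118594,  0.00125052, -0.00214796, -0.00049903,
        0.00182941]), 'tau': array([ 8.80004773e-04, -4.04581153e+01, -2.37227207e+01,  6.99643116e-02,
        3.43776913e-02, -1.49357656e-04]), 'eef_pos': array([ 0.16640822, -0.54981923,  0.20461392]), 'tcp_rot': array([-8.97014005e-04,  9.89229723e-01,  1.46368540e-01, -2.87136982e-05]), 'force': array([ 0.01175985, -0.55022139,  0.4997759 ]), 'torque': array([-0.01472044,  0.01243697,  0.04539067]), 'grasp_force': 0.0, 'opening': 1.000219537941703} -0.0188
top {'vfov': 57.70696717047139, 'cx': 250.1582489721682, 'cy': 190.0272365185568, 'rvec': array([ 2.16599822, -2.18836424,  0.0977372 ]), 'tvec': array([0.00407553, 0.53599893, 0.89289117])}
side {'vfov': 57.504209124983575, 'cx': 254.29516412856847, 'cy': 188.2877863305346, 'rvec': array([ 0.88931973, -2.34959027,  1.28442301]), 'tvec': array([0.41196964, 0.25006338, 0.68556381])}
```

View pics/top0.png

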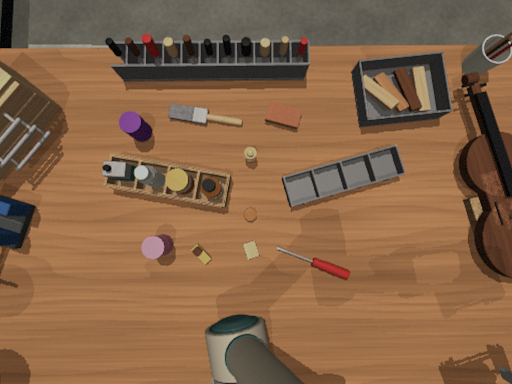

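View pics/side0.png

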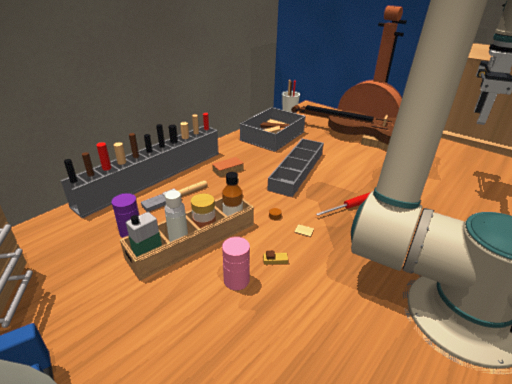

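The top picture shows the carton at about (168,182), with the tin at (118,170), spray can (142,172), jar (179,180) and bottle (210,186). So from the robot's left the order is tin, spray, jar, bottle. The empty rack is at about (343,177). The jar candidates are purple (136,126), pink (157,246) and brass-lidded (179,180). Only the brass-lidded one, in the carton, fits. I'll enlarge the carton in both views, plus the rack.

```bash
python3 - <<'E'
import cv2,numpy as np
t=cv2.imread("pics/top0.png");s=cv2.imread("pics/side0.png")
def crop(im,x,y,w,h,W,H): return cv2.resize(im[y:y+h,x:x+w],(W,H),interpolation=cv2.INTER_CUBIC)
a=crop(t,95,145,150,75,600,300); b=crop(s,115,165,150,75,600,300)
cv2.imwrite("pics/c1.png",np.vstack([a,b]))
a=crop(t,270,135,150,75,600,300); b=crop(s,250,130,100,75,400,300)
b=np.hstack([b,np.zeros((300,200,3),np.uint8)])
cv2.imwrite("pics/c2.png",np.vstack([a,b]))
E
```

```text
(no output)
```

View pics/c1.png

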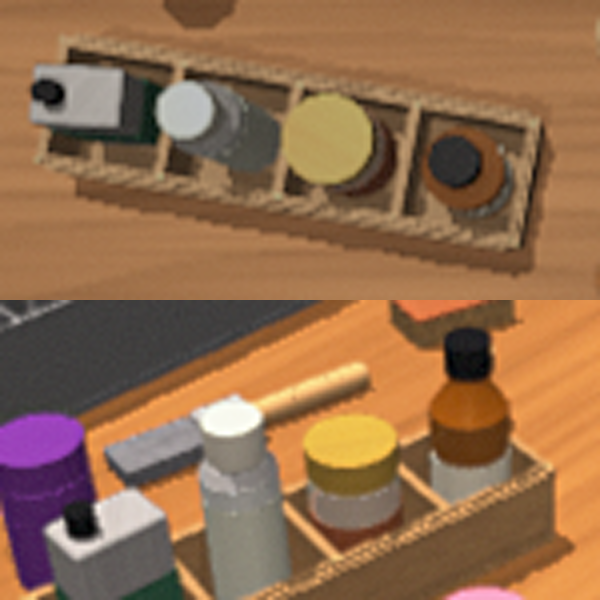

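View pics/c2.png

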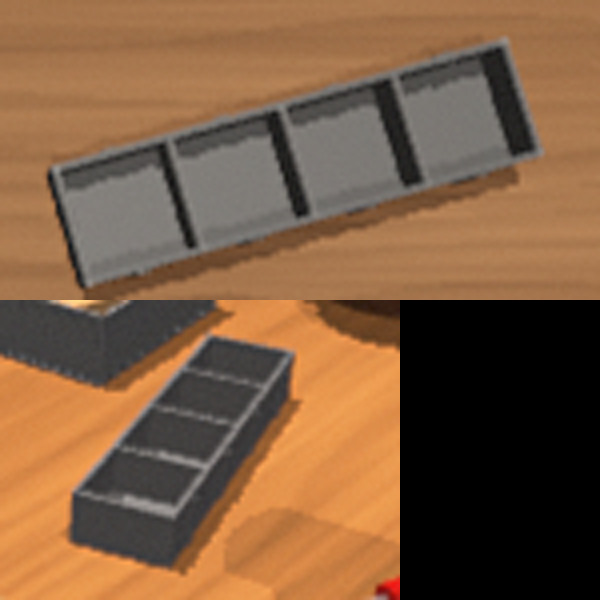

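The crops confirm the jar with the plain brass lid (top view 177,180; side view 203,199) and give the rim corners of carton and rack. I'll triangulate them now.

```bash
cat > h.py <<'E'
import cv2,numpy as np
from bench import vision
def cam(n):
    p=vision.camera_params(n); R,_=cv2.Rodrigues(p["rvec"]); t=p["tvec"]
    f=192/np.tan(np.radians(p["vfov"]/2)); K=np.array([[f,0,p["cx"]],[0,f,p["cy"]],[0,0,1]])
    return K,R,t
C={n:cam(n) for n in("top","side")}
def ray(n,uv):
    K,R,t=C[n]; return -R.T@t, R.T@np.linalg.solve(K,[*uv,1])
def plane(n,uv,z):
    o,d=ray(n,uv); return o+d*(z-o[2])/d[2]
def tri(a,b):
    (o,d),(q,e)=ray("top",a),ray("side",b)
    s=np.linalg.lstsq(np.c_[d,-e],q-o,rcond=None)[0]
    A,B=o+d*s[0],q+e*s[1]; return (A+B)/2,1e3*np.linalg.norm(A-B)
def proj(n,X):
    K,R,t=C[n]; u=K@(R@np.array(X)+t); return u[:2]/u[2]
E
cat > m.py <<'E'
from h import *
c=lambda x,y,x0,y0:(x0+x/4-.375,y0+y/4-.375)
T=lambda x,y:c(x,y,95,145); S=lambda x,y:c(x,y-300,115,165)
T2=lambda x,y:c(x,y,270,135); S2=lambda x,y:c(x,y-300,250,130)
np.set_printoptions(precision=4,suppress=True)
for n,a,b in[("tincap",T(47,92),S(80,510)),("spray",T(186,110),S(233,418)),("jar",T(327,139),S(352,436)),("bottle",T(454,161),S(468,340)),
 ("cartonBR",T(518,248),S(553,468)),("rTL",T2(53,172),S2(77,492)),("rTR",T2(505,42),S2(210,339)),("rBR",T2(540,152),S2(291,353)),("rBL",T2(85,286),S2(174,513))]:
    print(n,*tri(a,b))
for nm,z,cs in[("carton",.06,[T(65,40),T(542,120),T(518,248),T(38,160)]),("rack",.045,[T2(53,172),T2(505,42),T2(540,152),T2(85,286)])]:
    P=np.array([plane("top",q,z)[:2] for q in cs]); ctr=P.mean(0); d=(P[0]-P[1]+P[3]-P[2])
    yaw=np.arctan2(-d[0],d[1]); ex=np.array([np.cos(yaw),np.sin(yaw)]); ey=np.array([-ex[1],ex[0]])
    print(nm,ctr,yaw,[np.linalg.norm(P[i]-P[(i+1)%4]) for i in range(4)])
    for y in(.114,.038,-.038,-.114): print("  cell",y,ctr+ey*y)
    tt=[plane("top",T(*q),.112)[:2] for q in[(36,66),(123,68),(119,127),(33,122)]]
print("tin",tt,np.mean(tt,0))
for n,q,z in[("tincap",T(47,92),.133),("spray",T(186,110),.153),("jar",T(327,139),.107),("bottle",T(454,161),.147)]: print(n,plane("top",q,z))
E
python3 m.py
```

```text
tincap [0.5826 0.3336 0.132 ] 0.8765606941643782
spray [0.5679 0.2458 0.1518] 0.32406000633637666
jar [0.5558 0.1747 0.1093] 0.10820871477153744
bottle [0.5381 0.0946 0.1462] 0.3982801526168167
cartonBR [0.4927 0.0655 0.0581] 2.7365908058760837
rTL [ 0.565  -0.0861  0.0459] 0.6032230169929864
rTR [ 0.6493 -0.3834  0.0392] 1.4960514009661179
rBR [ 0.576  -0.4009  0.0432] 1.3898094785558772
rBL [ 0.4915 -0.1045  0.0505] 0.06977847922727416
carton [0.5603 0.2084] -0.18441776312600783 [np.float64(0.3082239071585785), np.float64(0.08240717286843732), np.float64(0.30864935514770037), np.float64(0.07813370062605483)]
  cell 0.114 [0.5812 0.3204]
  cell 0.038 [0.5673 0.2457]
  cell -0.038 [0.5534 0.171 ]
  cell -0.114 [0.5394 0.0963]
rack [ 0.5699 -0.2433] 0.27314664782411363 [np.float64(0.30651251499715765), np.float64(0.07478151177857177), np.float64(0.3069707528446011), np.float64(0.07606165776916797)]
  cell 0.114 [ 0.5392 -0.1335]
  cell 0.038 [ 0.5597 -0.2067]
  cell -0.038 [ 0.5802 -0.2798]
  cell -0.114 [ 0.6007 -0.353 ]
tin [array([0.6012, 0.3485]), array([0.5994, 0.2965]), array([0.5639, 0.2981]), array([0.5674, 0.3494])] [0.583  0.3231]
tincap [0.5821 0.3328 0.133 ]
spray [0.5679 0.2456 0.153 ]
jar [0.5561 0.1752 0.107 ]
bottle [0.5379 0.0944 0.147 ]
```

Emit:
play_rows:
  plan:
    - [[0,0,0,-0.182],[0,0,0,-0.182],[0,0,0,-0.182],[0,0,0,-0.182],[0,0,0,-0.182],[0,0,0,-0.182],[0.95,0.33,0,0],[0.95,0.33,0,0],[0.95,0.33,0,0],[0.95,0.33,0,0]]
  fingers: 94
  newtons: 25

```text
clock: 1.35
eef_pos: [0.2468, -0.4093, 0.2051]
tcp_rot: [-0.0, 0.77, 0.639, 0.0]
force: [0.0, 0.3, -0.6]
opening: 1.001
grasp_force: 0.0
```

```bash
cat > go.py <<'E'
import sys,numpy as np
from bench import monitor
from scipy.spatial.transform import Rotation as R
# go.py x y z phi : remaining turn, then shift in tool axes (units of 40 mm) before / after the turn
x,y,z,phi=map(float,sys.argv[1:5]); s=monitor.sense(); w,a,b,c=s["tcp_rot"]
r=R.from_quat([a,b,c,w]); X=r.as_matrix()[:,0]; p=np.arctan2(X[1],X[0]); d=np.array([x,y,z])-s["eef_pos"]
f=lambda q:np.round(np.array([np.cos(q)*d[0]+np.sin(q)*d[1],np.sin(q)*d[0]-np.cos(q)*d[1],-d[2]])/.04,3)
print("t",s["clock"],"pos",s["eef_pos"].round(4),"phi",p.round(3),"open",round(s["opening"]*94,1),"grip",s["grasp_force"],"F",s["force"].round(1),"tilt",r.as_matrix()[2,2].round(4))
print("yaw",-(phi-p),"shift now",f(p),"after turn",f(phi))
E
python3 go.py .538 .0945 .205 1.387
```

```text
t 1.35 pos [ 0.2468 -0.4093  0.2051] phi 1.385 open 94.1 grip 0.0 F [ 0.   0.3 -0.6] tilt -1.0
yaw -0.0015401540476911446 shift now [1.3721e+01 4.8350e+00 2.0000e-03] after turn [1.3713e+01 4.8570e+00 2.0000e-03]
```

Emit:
play_rows:
  plan:
    - [[0.98,0.35,0,0],[0.98,0.35,0,0],[0.98,0.35,0,0],[0.98,0.35,0,0],[0.98,0.35,0,0],[0.98,0.35,0,0],[0.98,0.35,0,0],[0.98,0.35,0,0],[0.98,0.35,0,0],[0.98,0.35,0,0]]

```text
clock: 2.6
eef_pos: [0.4564, -0.0498, 0.2052]
tcp_rot: [-0.0, 0.769, 0.639, -0.0]
force: [-1.0, -1.0, -0.1]
opening: 1.0
grasp_force: 0.0
```

Emit:
play_rows:
  plan:
    - [[0.98,0.34,0,0],[0.98,0.34,0,0],[0.98,0.34,0,0],[0.5,0.2,0,0],[0,0,0,0],[0,0,0,0]]

```text
clock: 3.35
eef_pos: [0.5286, 0.0741, 0.2052]
tcp_rot: [0.0, 0.77, 0.639, -0.001]
force: [0.8, -0.1, 0.9]
opening: 1.0
grasp_force: 0.0
```

```bash
python3 go.py .538 .0945 .066 1.387; python3 -c "
from bench import vision;import cv2
t=vision.capture('top');s=vision.capture('side')
cv2.imwrite('pics/a1.png',cv2.vconcat([cv2.resize(t[110:250,60:340],(600,300)),cv2.resize(s[100:275,70:420],(600,300))]))"
```

```text
t 3.35 pos [0.5286 0.0741 0.2052] phi 1.385 open 94.0 grip 0.0 F [ 0.8 -0.1  0.9] tilt -1.0
yaw -0.0017256665552696226 shift now [0.545 0.136 3.481] after turn [0.545 0.137 3.481]
```

View pics/a1.png

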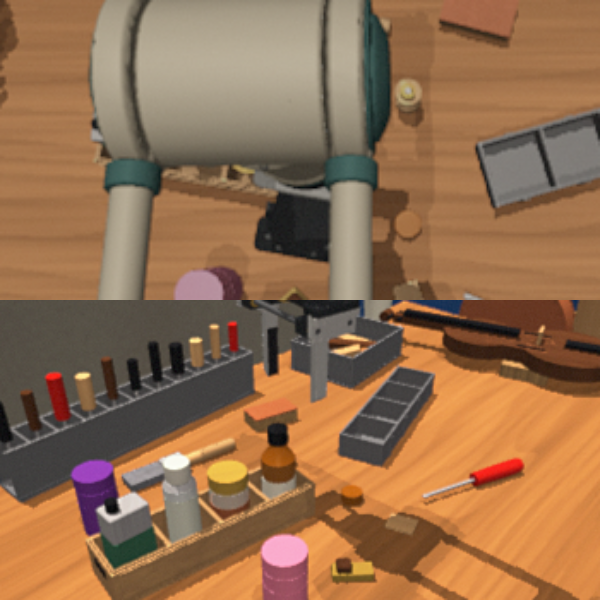

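The side view shows the gripper fingers (270,345) and (318,350) above and beyond the bottle (278,460), and the gripper is not at the bottle yet. Everything in the carton is untouched. I'll correct the position and descend.

Emit:
play_rows:
  plan:
    - [[0.55,0.14,0,0],[0,0,0.9,0],[0,0,0.9,0],[0,0,0.9,0],[0,0,0.5,0],[0,0,0.3,0],[0,0,0,0]]

```text
clock: 4.32
eef_pos: [0.5385, 0.0951, 0.0652]
tcp_rot: [-0.0, 0.77, 0.638, -0.0]
force: [0.3, -0.1, -0.1]
opening: 1.0
grasp_force: 0.0
```

```bash
python3 go.py .538 .0945 .066 1.387
```

```text
t 4.325 pos [0.5385 0.0951 0.0652] phi 1.385 open 94.0 grip 0.0 F [ 0.3 -0.1 -0.1] tilt -1.0
yaw -0.0021101684687547806 shift now [-0.016 -0.009 -0.021] after turn [-0.016 -0.01  -0.021]
```

Emit:
play_rows:
  plan:
    - [[0,0,0,0],[0,0,0,0],[0,0,0,0],[0,0,0,0],[0,0,0,0],[0,0,0,0],[0,0,0,0],[0,0,0,0]]
  fingers: 30
  newtons: 25

```text
clock: 5.32
eef_pos: [0.5389, 0.0958, 0.0656]
tcp_rot: [-0.0, 0.769, 0.639, 0.0]
force: [-0.4, 0.6, 1.7]
opening: 0.527
grasp_force: 25.0
```

```bash
python3 go.py .5392 -.1335 .235 1.844
```

```text
t 5.325 pos [0.5389 0.0958 0.0656] phi 1.386 open 49.6 grip 24.99984062231121 F [-0.4  0.6  1.7] tilt -1.0
yaw -0.45819279508703326 shift now [-5.632  1.062 -4.236] after turn [-5.521 -1.539 -4.236]
```

Emit:
play_rows:
  plan:
    - [[0,0,-0.3,0],[0,0,-0.6,0],[0,0,-0.8,0],[0,0,-0.8,0],[0,0,-0.5,0],[-0.4,0,0,-0.15],[-0.8,0,0,-0.15],[-0.8,0,0,-0.15],[-0.8,-0.2,0,0],[-0.8,-0.2,0,0]]

```text
clock: 6.58
eef_pos: [0.5395, -0.0507, 0.1855]
tcp_rot: [-0.0, 0.607, 0.794, -0.0]
force: [1.1, 0.4, -2.5]
opening: 0.526
grasp_force: 25.0
```

```bash
python3 go.py .5392 -.1335 .067 1.844
```

```text
t 6.575 pos [ 0.5395 -0.0507  0.1855] phi 1.836 open 49.4 grip 24.99863083736475 F [ 1.1  0.4 -2.5] tilt -1.0
yaw -0.00807545435276058 shift now [-1.995 -0.549  2.962] after turn [-1.99  -0.566  2.962]
```

Emit:
play_rows:
  plan:
    - [[-0.8,-0.2,0,-0.008],[-0.7,-0.2,0,0],[-0.3,-0.1,0,0],[0,0,0,0],[0,0,0,0]]

```text
clock: 7.2
eef_pos: [0.5396, -0.1234, 0.1854]
tcp_rot: [-0.0, 0.604, 0.797, 0.0]
force: [0.1, -0.4, -3.6]
opening: 0.53
grasp_force: 25.0
```

```bash
python3 go.py .5392 -.1335 .067 1.844; python3 -c "
from bench import vision;import cv2
s=vision.capture('side');t=vision.capture('top')
cv2.imwrite('pics/a2.png',cv2.vconcat([cv2.resize(t[100:250,200:500],(600,300)),cv2.resize(s[75:225,150:450],(600,300))]))"
```

```text
t 7.2 pos [ 0.5396 -0.1234  0.1854] phi 1.844 open 49.8 grip 24.99787745782978 F [ 0.1 -0.4 -3.6] tilt -1.0
yaw 0.00036357973288625445 shift now [-0.242 -0.078  2.961] after turn [-0.242 -0.077  2.961]
```

View pics/a2.png

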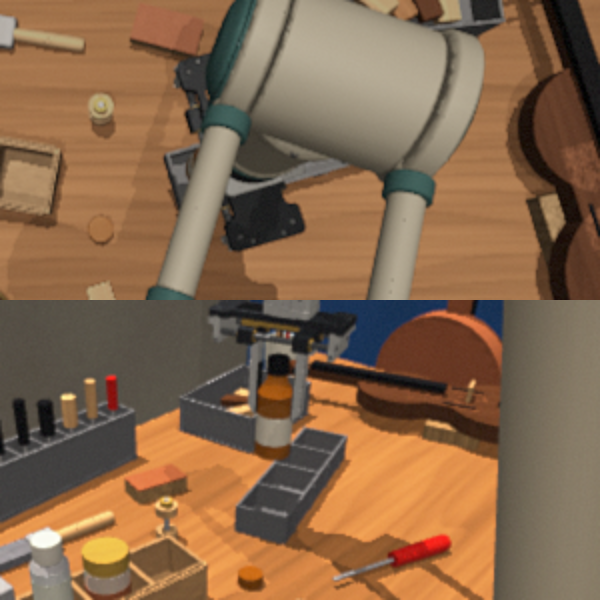

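The bottle hangs upright in the fingers at (273,430), above the rack. Lowering it into the left pocket, slowly at the end.

Emit:
play_rows:
  plan:
    - [[-0.24,-0.08,0,0],[0,0,0.8,0],[0,0,0.8,0],[0,0,0.8,0],[0,0,0.3,0],[0,0,0.15,0],[0,0,0,0],[0,0,0,0]]

```text
clock: 8.3
eef_pos: [0.5402, -0.1349, 0.0726]
tcp_rot: [0.001, 0.604, 0.797, 0.0]
force: [-0.5, 0.1, -2.7]
opening: 0.528
grasp_force: 25.0
```

```bash
python3 go.py .5392 -.1335 .0646 1.844
```

```text
t 8.3 pos [ 0.5402 -0.1349  0.0726] phi 1.844 open 49.7 grip 24.997848030140375 F [-0.5  0.1 -2.7] tilt -1.0
yaw -0.00012819625035920268 shift now [ 0.041 -0.014  0.199] after turn [ 0.041 -0.014  0.199]
```

Emit:
play_rows:
  plan:
    - [[0,0,0.07,0],[0,0,0.04,0],[0,0,0.03,0],[0,0,0.02,0],[0,0,0.02,0],[0,0,0,0]]

```text
clock: 9.05
eef_pos: [0.5393, -0.1346, 0.0646]
tcp_rot: [0.0, 0.604, 0.797, -0.0]
force: [-1.5, -0.2, -0.1]
opening: 0.528
grasp_force: 25.0
```

```bash
python3 go.py .5392 -.1335 .0646 1.844
```

```text
t 9.05 pos [ 0.5393 -0.1346  0.0646] phi 1.844 open 49.6 grip 24.99918266684446 F [-1.5 -0.2 -0.1] tilt -1.0
yaw -0.00016148036775942565 shift now [ 0.027  0.006 -0.001] after turn [ 0.027  0.006 -0.001]
```

Emit:
play_rows:
  plan:
    - [[0,0,0.015,0],[0,0,0,0],[0,0,0,0]]

```text
clock: 9.43
eef_pos: [0.5392, -0.1346, 0.0645]
tcp_rot: [0.0, 0.604, 0.797, -0.0]
force: [-2.2, 0.3, 4.3]
opening: 0.526
grasp_force: 25.0
```

Emit:
play_rows:
  plan:
    - [[0,0,0,0],[0,0,0,0],[0,0,0,0],[0,0,0,0],[0,0,0,0],[0,0,0,0]]
  fingers: 94

```text
clock: 10.18
eef_pos: [0.5393, -0.1346, 0.0636]
tcp_rot: [0.0, 0.604, 0.797, -0.0]
force: [-0.5, -0.4, 0.3]
opening: 1.001
grasp_force: 0.0
```

Emit:
play_rows:
  plan:
    - [[0,0,-0.4,0],[0,0,-0.9,0],[0,0,-0.9,0],[0,0,-0.9,0],[0,0,-0.4,0],[0.4,0,0,0.15],[0.9,0.1,0,0.15],[0.9,0.2,0,0.15],[0.9,0.2,0,0],[0.4,0,0,0]]

```text
clock: 11.42
eef_pos: [0.5606, 0.0041, 0.2033]
tcp_rot: [-0.0, 0.766, 0.643, -0.0]
force: [-0.6, -0.7, -0.6]
opening: 0.999
grasp_force: 0.0
```

```bash
python3 go.py .556 .175 .205 1.387
```

```text
t 11.425 pos [0.5606 0.0041 0.2033] phi 1.396 open 93.9 grip 0.0 F [-0.6 -0.7 -0.6] tilt -1.0
yaw 0.008598957284404296 shift now [ 4.188 -0.857 -0.043] after turn [ 4.181 -0.893 -0.043]
```

Emit:
play_rows:
  plan:
    - [[0.9,-0.2,0,0.008],[0.9,-0.2,0,0],[0.9,-0.2,0,0],[0.9,-0.2,0,0],[0.5,-0.1,0,0],[0,0,0,0],[0,0,0,0]]

```text
clock: 12.3
eef_pos: [0.555, 0.1692, 0.2035]
tcp_rot: [0.0, 0.77, 0.639, -0.001]
force: [0.3, -0.3, 0.5]
opening: 1.001
grasp_force: 0.0
```

```bash
python3 go.py .556 .175 .066 1.387; python3 -c "
from bench import vision;import cv2
s=vision.capture('side');t=vision.capture('top')
cv2.imwrite('pics/a3.png',cv2.vconcat([cv2.resize(t[100:250,200:500],(600,300)),cv2.resize(s[75:275,80:480],(600,300))]))"
```

```text
t 12.3 pos [0.555  0.1692 0.2035] phi 1.385 open 94.1 grip 0.0 F [ 0.3 -0.3  0.5] tilt -1.0
yaw -0.0017767471079779273 shift now [ 1.480e-01 -2.000e-03  3.438e+00] after turn [ 1.480e-01 -1.000e-03  3.438e+00]
```

View pics/a3.png

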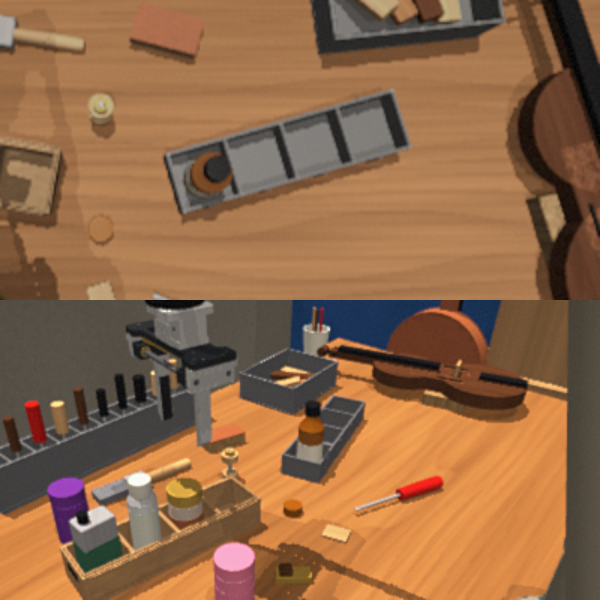

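The bottle stands upright in the rack's left pocket at (207,172) in the top crop. Next I'll descend on the jar and grip it.

Emit:
play_rows:
  plan:
    - [[0.15,0,0,0],[0,0,0.9,0],[0,0,0.9,0],[0,0,0.9,0],[0,0,0.5,0],[0,0,0.23,0],[0,0,0,0]]

```text
clock: 13.28
eef_pos: [0.5561, 0.1762, 0.0662]
tcp_rot: [-0.0, 0.769, 0.639, -0.0]
force: [-0.6, -0.5, 0.4]
opening: 1.0
grasp_force: 0.0
```

Emit:
play_rows:
  plan:
    - [[0,0,0,0],[0,0,0,0],[0,0,0,0],[0,0,0,0],[0,0,0,0],[0,0,0,0],[0,0,0,0]]
  fingers: 30

```text
clock: 14.15
eef_pos: [0.5564, 0.1763, 0.0667]
tcp_rot: [0.0, 0.769, 0.639, 0.0]
force: [1.0, 0.3, 2.6]
opening: 0.58
grasp_force: 25.0
```

```bash
python3 go.py .5597 -.2067 .235 1.844
```

```text
t 14.15 pos [0.5564 0.1763 0.0667] phi 1.386 open 54.5 grip 24.998821914196014 F [1.  0.3 2.6] tilt -1.0
yaw -0.45820038123413265 shift now [-9.397  1.843 -4.208] after turn [-9.243 -2.504 -4.208]
```

Emit:
play_rows:
  plan:
    - [[0,0,-0.3,0],[0,0,-0.7,0],[0,0,-0.9,0],[0,0,-0.9,0],[0,0,-0.9,0],[0,0,-0.5,0],[-0.4,0,0,-0.153],[-0.8,0,0,-0.153],[-0.8,-0.1,0,-0.153],[-0.9,-0.25,0,0]]

```text
clock: 15.4
eef_pos: [0.5512, 0.0584, 0.2342]
tcp_rot: [-0.001, 0.603, 0.798, -0.0]
force: [0.5, -0.1, -3.8]
opening: 0.583
grasp_force: 25.0
```

Emit:
play_rows:
  plan:
    - [[-0.9,-0.25,0,0],[-0.9,-0.25,0,0],[-0.9,-0.25,0,0],[-0.9,-0.25,0,0],[-0.9,-0.25,0,0],[-0.9,-0.25,0,0],[-0.5,-0.1,0,0],[0,0,0,0],[0,0,0,0]]

```text
clock: 16.52
eef_pos: [0.5542, -0.1841, 0.2343]
tcp_rot: [-0.001, 0.604, 0.797, 0.0]
force: [0.5, -0.0, -3.0]
opening: 0.581
grasp_force: 25.0
```

```bash
python3 go.py .5597 -.2067 .0657 1.844
```

```text
t 16.525 pos [ 0.5542 -0.1841  0.2343] phi 1.845 open 54.6 grip 24.99695062637329 F [ 0.5 -0.  -3. ] tilt -1.0
yaw 0.0013474376766426932 shift now [-0.58  -0.02   4.216] after turn [-0.58  -0.019  4.216]
```

Emit:
play_rows:
  plan:
    - [[-0.56,-0.02,0,0],[0,0,0,0],[0,0,0.8,0],[0,0,0.9,0],[0,0,0.9,0],[0,0,0.8,0],[0,0,0.4,0],[0,0,0.2,0],[0,0,0,0],[0,0,0,0]]

```text
clock: 17.77
eef_pos: [0.5606, -0.2077, 0.0757]
tcp_rot: [0.001, 0.604, 0.797, 0.0]
force: [0.1, 1.0, -3.1]
opening: 0.585
grasp_force: 25.0
```

```bash
python3 go.py .5597 -.2067 .0657 1.844
```

```text
t 17.775 pos [ 0.5606 -0.2077  0.0757] phi 1.845 open 55.0 grip 24.99697856605053 F [ 0.1  1.  -3.1] tilt -1.0
yaw 0.0007705584739994276 shift now [ 0.031 -0.014  0.25 ] after turn [ 0.031 -0.014  0.25 ]
```

Emit:
play_rows:
  plan:
    - [[0,0,0.1,0],[0,0,0.06,0],[0,0,0.04,0],[0,0,0.03,0],[0,0,0.02,0],[0,0,0,0],[0,0,0,0]]

```text
clock: 18.65
eef_pos: [0.5596, -0.2073, 0.0657]
tcp_rot: [0.0, 0.604, 0.797, -0.0]
force: [-2.8, 0.8, 4.0]
opening: 0.583
grasp_force: 25.0
```

```bash
python3 go.py .5597 -.2067 .0657 1.844
```

```text
t 18.65 pos [ 0.5596 -0.2073  0.0657] phi 1.845 open 54.8 grip 24.99946877360344 F [-2.8  0.8  4. ] tilt -1.0
yaw 0.0008625597599787316 shift now [ 0.015  0.006 -0.001] after turn [ 0.015  0.006 -0.001]
```

Force is now upward, so the jar is on the floor. I'll release it and go for the spray can.

Emit:
play_rows:
  plan:
    - [[0,0,0,0],[0,0,0,0],[0,0,0,0],[0,0,0,0],[0,0,0,0],[0,0,0,0]]
  fingers: 94

```text
clock: 19.4
eef_pos: [0.5597, -0.2073, 0.0644]
tcp_rot: [0.0, 0.604, 0.797, -0.0]
force: [0.1, -0.2, -0.3]
opening: 0.999
grasp_force: 0.0
```

Emit:
play_rows:
  plan:
    - [[0,0,-0.4,0],[0,0,-0.9,0],[0,0,-0.9,0],[0,0,-0.9,0],[0,0,-0.6,0],[0.4,0,0,0.153],[0.9,0.1,0,0.153],[0.9,0.2,0,0.153],[0.95,-0.1,0,0],[0.95,-0.1,0,0]]

```text
clock: 20.65
eef_pos: [0.5705, -0.0426, 0.2138]
tcp_rot: [0.001, 0.769, 0.639, 0.001]
force: [0.1, -0.1, 0.0]
opening: 0.997
grasp_force: 0.0
```

Emit:
play_rows:
  plan:
    - [[0.95,-0.1,0,0],[0.95,-0.1,0,0],[0.95,-0.1,0,0],[0.95,-0.1,0,0],[0.95,-0.1,0,0],[0.6,-0.1,0,0],[0,0,0,0]]

```text
clock: 21.52
eef_pos: [0.586, 0.1724, 0.2134]
tcp_rot: [0.0, 0.769, 0.64, 0.001]
force: [0.0, -0.6, -0.3]
opening: 0.998
grasp_force: 0.0
```

```bash
python3 go.py .568 .2457 .074 1.387
```

```text
t 21.525 pos [0.586  0.1724 0.2134] phi 1.388 open 93.9 grip 0.0 F [ 0.  -0.6 -0.3] tilt -1.0
yaw 0.0014485268752117975 shift now [ 1.721 -0.775  3.485] after turn [ 1.72  -0.777  3.485]
```

Emit:
play_rows:
  plan:
    - [[0.85,-0.39,0,0],[0.83,-0.38,0,0],[0,0,0,0],[0,0,0,0]]

```text
clock: 22.02
eef_pos: [0.5684, 0.2412, 0.2128]
tcp_rot: [0.001, 0.77, 0.639, -0.0]
force: [0.3, -0.6, 0.5]
opening: 0.997
grasp_force: 0.0
```

```bash
python3 go.py .568 .2457 .074 1.387; python3 -c "
from h import *
print('purple',plane('top',(130,120),.107),plane('top',(141,135),.01),'pink',plane('top',(152,247),.107))"
```

```text
t 22.025 pos [0.5684 0.2412 0.2128] phi 1.385 open 93.8 grip 0.0 F [ 0.3 -0.6  0.5] tilt -1.0
yaw -0.0017550710942244585 shift now [ 0.108 -0.031  3.471] after turn [ 0.108 -0.031  3.471]
purple [0.70258455 0.28917035 0.107     ] [0.68969329 0.29234119 0.01      ] pink [0.39633575 0.23128523 0.107     ]
```

Emit:
play_rows:
  plan:
    - [[0.11,-0.03,0,0],[0,0,0.9,0],[0,0,0.9,0],[0,0,0.9,0],[0,0,0.5,0],[0,0,0.27,0],[0,0,0,0]]

```text
clock: 22.9
eef_pos: [0.5677, 0.2467, 0.0732]
tcp_rot: [-0.0, 0.77, 0.639, -0.0]
force: [-0.7, 0.1, -0.9]
opening: 1.0
grasp_force: 0.0
```

Emit:
play_rows:
  plan:
    - [[0,0,0,0],[0,0,0,0],[0,0,0,0],[0,0,0,0],[0,0,0,0],[0,0,0,0],[0,0,0,0],[0,0,0,0]]
  fingers: 25

```text
clock: 23.9
eef_pos: [0.5678, 0.2472, 0.0737]
tcp_rot: [0.0, 0.769, 0.639, 0.0]
force: [-0.3, 0.6, 0.4]
opening: 0.462
grasp_force: 25.0
```

```bash
python3 go.py .5802 -.2798 .243 1.844
```

```text
t 23.9 pos [0.5678 0.2472 0.0737] phi 1.386 open 43.5 grip 24.998044031126483 F [-0.3  0.6  0.4] tilt -1.0
yaw -0.4581581956036145 shift now [-12.894   2.729  -4.234] after turn [-12.771  -3.256  -4.234]
```

Emit:
play_rows:
  plan:
    - [[0,0,-0.3,0],[0,0,-0.7,0],[0,0,-0.9,0],[0,0,-0.9,0],[0,0,-0.9,0],[0,0,-0.5,0],[-0.4,0,0,-0.153],[-0.8,0,0,-0.153],[-0.8,-0.1,0,-0.153],[-0.9,-0.25,0,0]]

```text
clock: 25.15
eef_pos: [0.5632, 0.1292, 0.2418]
tcp_rot: [-0.0, 0.603, 0.798, -0.0]
force: [1.1, 0.0, -1.9]
opening: 0.466
grasp_force: 25.0
```

Emit:
play_rows:
  plan:
    - [[-0.9,-0.25,0,0],[-0.9,-0.25,0,0],[-0.9,-0.25,0,0],[-0.9,-0.25,0,0],[-0.9,-0.25,0,0],[-0.9,-0.25,0,0],[-0.9,-0.25,0,0],[-0.9,-0.25,0,0],[-0.9,-0.25,0,0],[-0.9,-0.25,0,0]]

```text
clock: 26.4
eef_pos: [0.5644, -0.2446, 0.2418]
tcp_rot: [-0.0, 0.604, 0.797, 0.0]
force: [0.2, -0.4, -2.5]
opening: 0.463
grasp_force: 25.0
```

Emit:
play_rows:
  plan:
    - [[-0.4,-0.1,0,0],[0,0,0,0],[0,0,0,0]]

```text
clock: 26.78
eef_pos: [0.5653, -0.2587, 0.2417]
tcp_rot: [-0.001, 0.604, 0.797, 0.0]
force: [0.4, 0.5, -2.8]
opening: 0.467
grasp_force: 25.0
```

```bash
python3 go.py .5802 -.2798 .0727 1.844
```

```text
t 26.775 pos [ 0.5653 -0.2587  0.2417] phi 1.846 open 43.9 grip 24.996765776704706 F [ 0.4  0.5 -2.8] tilt -1.0
yaw 0.001596974470021939 shift now [-0.61   0.216  4.225] after turn [-0.609  0.217  4.225]
```

Emit:
play_rows:
  plan:
    - [[-0.6,0.21,0,0],[0,0,0,0],[0,0,0.8,0],[0,0,0.9,0],[0,0,0.9,0],[0,0,0.8,0],[0,0,0.4,0],[0,0,0.2,0],[0,0,0,0],[0,0,0,0]]

```text
clock: 28.02
eef_pos: [0.5808, -0.2814, 0.083]
tcp_rot: [0.001, 0.604, 0.797, 0.0]
force: [-0.3, -0.1, -3.3]
opening: 0.464
grasp_force: 25.0
```

```bash
python3 go.py .5802 -.2798 .0727 1.844; python3 -c "
from bench import vision;import cv2
s=vision.capture('side');t=vision.capture('top')
cv2.imwrite('pics/a4.png',cv2.vconcat([cv2.resize(t[100:250,200:500],(600,300)),cv2.resize(s[75:225,130:430],(600,300))]))"
```

```text
t 28.025 pos [ 0.5808 -0.2814  0.083 ] phi 1.845 open 43.6 grip 24.996667560990318 F [-0.3 -0.1 -3.3] tilt -1.0
yaw 0.0007913109339485747 shift now [ 0.043 -0.003  0.258] after turn [ 0.043 -0.003  0.258]
```

View pics/a4.png

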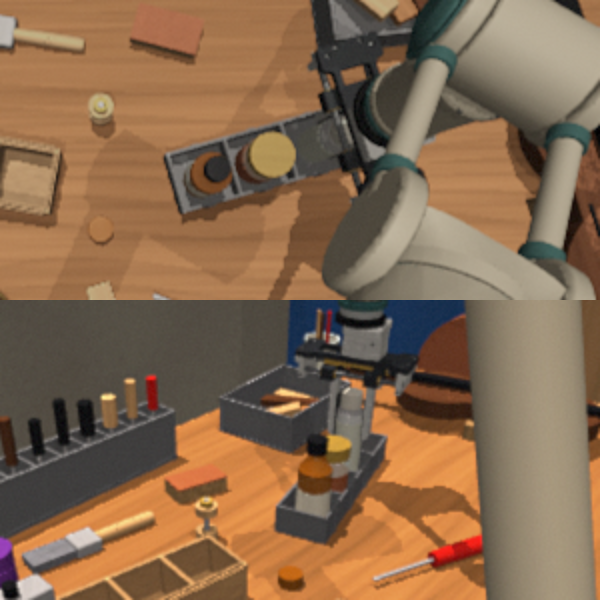

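The bottle (207,172) and jar (270,155) stand in pockets 1 and 2. The spray can is hanging over pocket 3, upright. Lowering it.

Emit:
play_rows:
  plan:
    - [[0.03,0,0.1,0],[0,0,0.06,0],[0,0,0.04,0],[0,0,0.03,0],[0,0,0.03,0],[0,0,0,0],[0,0,0,0]]

```text
clock: 29.0
eef_pos: [0.5796, -0.2799, 0.0727]
tcp_rot: [0.0, 0.604, 0.797, -0.0]
force: [-1.9, 1.5, 5.7]
opening: 0.466
grasp_force: 25.0
```

```bash
python3 go.py .5802 -.2798 .0727 1.844
```

```text
t 29.0 pos [ 0.5796 -0.2799  0.0727] phi 1.845 open 43.8 grip 24.999933675208013 F [-1.9  1.5  5.7] tilt -1.0
yaw 0.0008728017846413305 shift now [-0.001  0.016 -0.001] after turn [-0.001  0.016 -0.001]
```

Emit:
play_rows:
  plan:
    - [[0,0,0,0],[0,0,0,0],[0,0,0,0],[0,0,0,0],[0,0,0,0],[0,0,0,0]]
  fingers: 94

```text
clock: 29.75
eef_pos: [0.5796, -0.2799, 0.0712]
tcp_rot: [0.0, 0.604, 0.797, -0.0]
force: [-1.0, 0.2, 0.1]
opening: 0.992
grasp_force: 0.0
```

Emit:
play_rows:
  plan:
    - [[0,0,-0.4,0],[0,0,-0.9,0],[0,0,-0.9,0],[0,0,-0.9,0],[0,0,-0.6,0],[0.4,0,0,0.16],[0.9,0,0,0.159],[0.95,0,0,0],[0.95,0,0,0],[0.95,0,0,0]]

```text
clock: 31.0
eef_pos: [0.5765, -0.1137, 0.2207]
tcp_rot: [0.001, 0.723, 0.691, 0.0]
force: [-0.2, 0.6, -0.3]
opening: 1.008
grasp_force: 0.0
```

Emit:
play_rows:
  plan:
    - [[0.95,0,0,0],[0.95,0,0,0],[0.95,0,0,0],[0.95,0,0,0],[0.95,0,0,0],[0.95,0,0,0],[0.95,0,0,0],[0.95,0,0,0],[0.95,0,0,0],[0.5,0,0,0]]

```text
clock: 32.25
eef_pos: [0.5926, 0.2486, 0.2203]
tcp_rot: [0.0, 0.722, 0.692, 0.001]
force: [-0.2, -0.7, 0.4]
opening: 1.001
grasp_force: 0.0
```

Emit:
play_rows:
  plan:
    - [[0,0,0,0],[0,0,0,0]]

```text
clock: 32.5
eef_pos: [0.5926, 0.2456, 0.2195]
tcp_rot: [0.0, 0.723, 0.691, -0.0]
force: [-0.4, 0.1, 0.3]
opening: 0.999
grasp_force: 0.0
```

```bash
python3 go.py .5825 .3215 .071 1.526; python3 -c "
from bench import vision;import cv2
s=vision.capture('side');t=vision.capture('top')
cv2.imwrite('pics/a5.png',cv2.vconcat([cv2.resize(t[100:250,200:500],(600,300)),cv2.resize(s[75:275,80:480],(600,300))]))"
```

```text
t 32.5 pos [0.5926 0.2456 0.2195] phi 1.525 open 94.0 grip 0.0 F [-0.4  0.1  0.3] tilt -1.0
yaw -0.0008490605240307758 shift now [ 1.884 -0.34   3.711] after turn [ 1.885 -0.338  3.711]
```

View pics/a5.png

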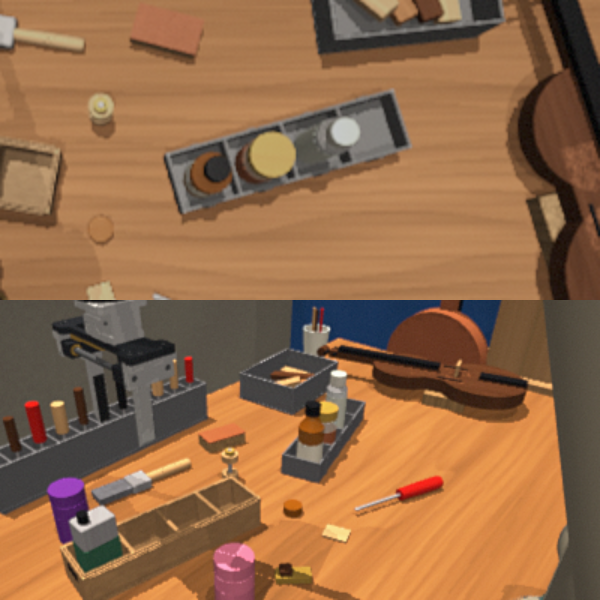

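The bottle, jar and spray can stand upright in pockets 1 to 3 of the rack (top crop 207,172; 270,155; 344,132). The tin is still in place at (93,535) in the side crop. Moving over it now.

Emit:
play_rows:
  plan:
    - [[0.95,-0.17,0,0],[0.93,-0.17,0,0],[0,0,0,0],[0,0,0,0]]

```text
clock: 33.1
eef_pos: [0.5826, 0.3213, 0.2192]
tcp_rot: [0.0, 0.723, 0.691, -0.0]
force: [0.7, -0.6, 0.6]
opening: 1.001
grasp_force: 0.0
```

```bash
python3 go.py .5825 .3215 .071 1.526
```

```text
t 33.1 pos [0.5826 0.3213 0.2192] phi 1.525 open 94.1 grip 0.0 F [ 0.7 -0.6  0.6] tilt -1.0
yaw -0.0009353747911526877 shift now [ 6.000e-03 -2.000e-03  3.704e+00] after turn [ 6.000e-03 -2.000e-03  3.704e+00]
```

Emit:
play_rows:
  plan:
    - [[0,0,0.9,0],[0,0,0.9,0],[0,0,0.9,0],[0,0,0.7,0],[0,0,0.3,0],[0,0,0,0]]

```text
clock: 33.85
eef_pos: [0.5825, 0.3215, 0.0709]
tcp_rot: [-0.0, 0.723, 0.691, -0.001]
force: [0.0, -0.0, 0.9]
opening: 0.997
grasp_force: 0.0
```

Emit:
play_rows:
  plan:
    - [[0,0,0,0],[0,0,0,0],[0,0,0,0],[0,0,0,0],[0,0,0,0],[0,0,0,0],[0,0,0,0],[0,0,0,0],[0,0,0,0]]
  fingers: 20

```text
clock: 34.98
eef_pos: [0.5823, 0.3226, 0.0712]
tcp_rot: [-0.0, 0.723, 0.691, -0.0]
force: [0.0, 0.2, 0.4]
opening: 0.384
grasp_force: 24.8
```

```bash
python3 go.py .6007 -.353 .24 1.844
```

```text
t 34.975 pos [0.5823 0.3226 0.0712] phi 1.526 open 36.1 grip 24.84282910823822 F [0.  0.2 0.4] tilt -1.0
yaw -0.3181443033077145 shift now [-16.852   1.217  -4.22 ] after turn [-16.387  -4.115  -4.22 ]
```

Emit:
play_rows:
  plan:
    - [[0,0,-0.3,0],[0,0,-0.7,0],[0,0,-0.9,0],[0,0,-0.9,0],[0,0,-0.9,0],[0,0,-0.5,0],[-0.4,0,0,-0.16],[-0.8,-0.1,0,-0.158],[-0.9,-0.22,0,0],[-0.9,-0.22,0,0]]

```text
clock: 36.22
eef_pos: [0.5836, 0.1992, 0.2397]
tcp_rot: [0.0, 0.604, 0.797, 0.0]
force: [0.4, -0.2, -2.3]
opening: 0.385
grasp_force: 24.8
```

Emit:
play_rows:
  plan:
    - [[-0.9,-0.25,0,0],[-0.9,-0.25,0,0],[-0.9,-0.25,0,0],[-0.9,-0.25,0,0],[-0.9,-0.25,0,0],[-0.9,-0.25,0,0],[-0.9,-0.25,0,0],[-0.9,-0.25,0,0],[-0.9,-0.25,0,0],[-0.9,-0.25,0,0]]

```text
clock: 37.48
eef_pos: [0.5844, -0.1745, 0.2399]
tcp_rot: [0.0, 0.604, 0.797, 0.0]
force: [-0.3, 0.5, -2.1]
opening: 0.386
grasp_force: 24.8
```

Emit:
play_rows:
  plan:
    - [[-0.9,-0.25,0,0],[-0.9,-0.25,0,0],[-0.9,-0.25,0,0],[-0.5,-0.15,0,0],[0,0,0,0],[0,0,0,0]]

```text
clock: 38.22
eef_pos: [0.5844, -0.3048, 0.2394]
tcp_rot: [-0.0, 0.604, 0.797, 0.001]
force: [-1.1, -0.1, -1.8]
opening: 0.381
grasp_force: 24.8
```

```bash
python3 go.py .6007 -.353 .0702 1.844
```

```text
t 38.225 pos [ 0.5844 -0.3048  0.2394] phi 1.845 open 35.8 grip 24.848412573337555 F [-1.1 -0.1 -1.8] tilt -1.0
yaw 0.0005257852231526083 shift now [-1.269  0.066  4.229] after turn [-1.269  0.066  4.229]
```

Emit:
play_rows:
  plan:
    - [[-0.7,0.03,0,0],[-0.55,0.03,0,0],[0,0,0,0],[0,0,0,0]]

```text
clock: 38.72
eef_pos: [0.6001, -0.3519, 0.2393]
tcp_rot: [-0.001, 0.604, 0.797, 0.0]
force: [0.6, 0.6, -1.2]
opening: 0.38
grasp_force: 24.8
```

Emit:
play_rows:
  plan:
    - [[0,0,0.8,0],[0,0,0.9,0],[0,0,0.9,0],[0,0,0.8,0],[0,0,0.4,0],[0,0,0.2,0],[0,0,0,0],[0,0,0,0]]

```text
clock: 39.72
eef_pos: [0.6011, -0.3544, 0.0807]
tcp_rot: [0.001, 0.604, 0.797, 0.0]
force: [0.5, -0.2, -2.0]
opening: 0.384
grasp_force: 24.8
```

```bash
python3 go.py .6007 -.353 .0702 1.844
```

```text
t 39.725 pos [ 0.6011 -0.3544  0.0807] phi 1.844 open 36.1 grip 24.848408102989197 F [ 0.5 -0.2 -2. ] tilt -1.0
yaw -0.00016170954943728333 shift now [0.035 0.001 0.263] after turn [0.035 0.001 0.263]
```

Emit:
play_rows:
  plan:
    - [[0.03,0,0.1,0],[0,0,0.06,0],[0,0,0.04,0],[0,0,0.03,0],[0,0,0.03,0],[0,0,0,0],[0,0,0,0]]

```text
clock: 40.6
eef_pos: [0.5999, -0.3527, 0.0702]
tcp_rot: [0.0, 0.604, 0.797, -0.0]
force: [-2.1, 1.2, 5.5]
opening: 0.381
grasp_force: 24.9
```

```bash
python3 go.py .6007 -.353 .0702 1.844
```

```text
t 40.6 pos [ 0.5999 -0.3527  0.0702] phi 1.844 open 35.8 grip 24.854614734649658 F [-2.1  1.2  5.5] tilt -1.0
yaw -0.00023338698528574398 shift now [-0.012  0.018 -0.   ] after turn [-0.012  0.018 -0.   ]
```

The tin is on the floor, so I'll release it, retreat and check.

Emit:
play_rows:
  plan:
    - [[0,0,0,0],[0,0,0,0],[0,0,0,0],[0,0,0,0],[0,0,0,0],[0,0,0,0],[0,0,0,0]]
  fingers: 94

```text
clock: 41.48
eef_pos: [0.5999, -0.3527, 0.0689]
tcp_rot: [0.0, 0.604, 0.797, -0.0]
force: [-0.8, 0.5, -0.6]
opening: 0.997
grasp_force: 0.0
```

Emit:
play_rows:
  plan:
    - [[0,0,-0.4,0],[0,0,-0.9,0],[0,0,-0.9,0],[0,0,-0.9,0],[0,0,-0.9,0],[0.9,0,0,0],[0.9,0,0,0],[0.9,0,0,0],[0.9,0,0,0],[0.9,0,0,0]]

```text
clock: 42.72
eef_pos: [0.5512, -0.1783, 0.2303]
tcp_rot: [0.001, 0.604, 0.797, 0.0]
force: [0.5, -0.1, 0.6]
opening: 0.999
grasp_force: 0.0
```

Emit:
play_rows:
  plan:
    - [[0.9,0,0,0],[0.9,0,0,0],[0.9,0,0,0],[0.9,0,0,0],[0.9,0,0,0],[0.9,0,0,0],[0.5,0,0,0],[0,0,0,0],[0,0,0,0],[0,0,0,0]]

```text
clock: 43.98
eef_pos: [0.4882, 0.047, 0.229]
tcp_rot: [0.0, 0.605, 0.796, -0.0]
force: [1.0, 0.5, 0.1]
opening: 1.0
grasp_force: 0.0
```

```bash
python3 go.py .6007 -.353 .0702 1.844; python3 -c "
from bench import vision;import cv2
s=vision.capture('side');t=vision.capture('top')
cv2.imwrite('pics/a6.png',cv2.vconcat([cv2.resize(t[120:220,260:460],(600,300)),cv2.resize(s[75:275,80:480],(600,300))]))"
```

```text
t 43.975 pos [0.4882 0.047  0.229 ] phi 1.843 open 94.0 grip 0.0 F [1.  0.5 0.1] tilt -1.0
yaw -0.0013015332263504042 shift now [-10.389   0.024   3.971] after turn [-10.389   0.011   3.971]
```

View pics/a6.png

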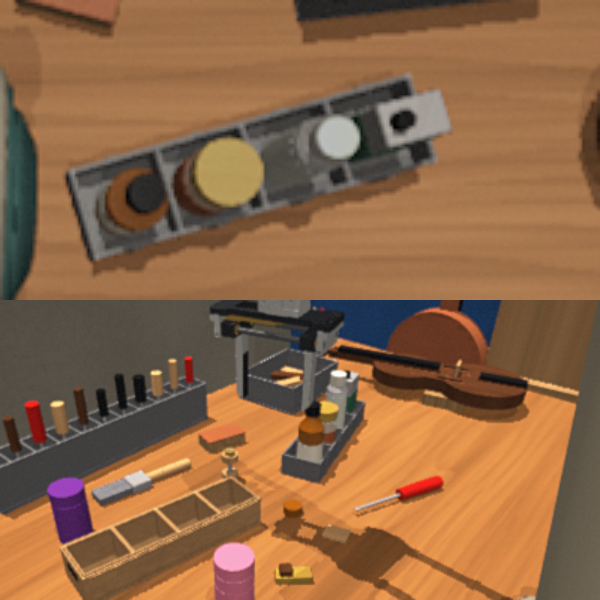

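The rack holds the bottle (135,195), jar (228,172), spray can (335,138) and tin (412,120), from left to right and all upright. The carton is empty, the look-alikes are untouched and the gripper is clear.

```bash
python3 -c "
from bench import ticket
print(ticket.hand_in())"
```

```text
the job is handed in; nothing more can be done
None
```

The job is done and handed in at about 44 s: the bottle, jar, spray can and tin stand upright in the rack, left to right, which reverses their carton order.

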